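# Seal the pop-lid canisters in order

## Robot

A 6-joint arm with a two-finger parallel gripper is mounted at the origin on the work surface. World frame = base frame: x ahead of the robot, y to its left, z up, the work surface at z = 0. Lengths are in mm, angles in degrees, forces in N, time in s.
With the tool pointing down it reaches from about 300 to 850 mm from the base axis. Payload 4.2 kg.
Tool frame: the origin (TCP) lies at the very end of the fingers, on their centre line; the grasp point (between the pads) lies 19 mm behind it; z points along the fingers, y is the line along which they close (so a half turn about z gives the same grasp; the last joint's range is limited). The gripper opens to 91 mm and grips with 3 to 60 N. Pads are 32 mm wide; open, the fingers measure 118 mm over their backs; the gripper's body (76 mm by 178 mm) begins 60 mm behind the grasp point.
Start: joints at [-70.417, 18.312, 89.639, -0, 72.044, -1.146], TCP at [203.53, -537.791, 213.976] pointing down, gripper open.
Joint ranges: [-177.97, 177.97], [-48.28, 115.42], [12.27, 149.76], [-77.06, 257.06], [2.81, 150.46], [-146.56, 146.56]. Speed limits (degrees/s): [147.25, 147.25, 180, 180, 180, 180].

## Interface

Orientations are given as [roll, pitch, yaw] about the fixed x, y, z axes, in that order (R = Rz(yaw) Ry(pitch) Rx(roll)).
In Python, from workcell import * gives the robot as it stands.
- The arm moves only by the tool move_arm, never from a script. Its argument "motion" is a list of rows, each a list of 3 entries, a list of its own where there are three numbers: the finger opening in mm, from 0 to 91.2, then the shift along the world's x, y, z in units of 25 mm (1.0 is 25 mm), then the turn, a rotation vector about the world's x, y, z in units of 4 degrees (1.0 is 4 degrees). In form: [[grip, [x, y, z], [ax, ay, az]], ...]. A call has 1 to 20 rows; each row shifts and turns the commanded pose from where the row before left it; what a row does not reach is not made up. A row lasts 1/12 s, in which the tool goes at most 41.7 mm and 7.16 degrees, less where a joint would pass 70% of its speed; a pose out of reach is approached as far as the arm can. A call with a number of a shift or a turn outside -1 to 1 is refused whole. A call with a gripper value outside its range is refused whole. The fingers move at their own pace and stop on an object; "grip_force" is the grip in N (left out, the last holds). Time passes only in rows, so rows that do not move let the fingers close. It gives the time, the measured TCP pose, the force, the opening and the grip force at its end, in the units of the state.
- state(): the state, without advancing time (a new reading comes with each control period).
- grab_frame(name): name is "scene" or "top"; returns the picture (420x560x3 uint8, blue, green, red); there is no depth.
- camera_info(name): a dict with "fx", "fy", "cx", "cy" (pixels), "rvec" (rotation vector, rad) and "tvec" (3), from world to camera coordinates, as OpenCV has them. Camera axes: x right, y down, z forward; pixel columns grow to the right and rows downward; lengths in mm; the calibration is good to about 2 mm. A picture is of the moment at which its call begins. camera_info takes no time and is no camera call.
- job_done(): hands the job in; it is judged then, once.
The state is a dict: "time_s": time; "qpos": joint angles; "qvel": joint speeds; "effort": joint torques, N m; "ee_pos": TCP position; "ee_rot": TCP orientation; "force": force on the tool from outside, world axes, zero at the start; "torque": the same for the moment, N m; "gripper_width": finger opening in mm; "gripper_force": force on a finger pad.
Only numpy, scipy, OpenCV 4.12 (cv2) and the standard library are available. Lean on these libraries where they do the work, as an engineer would, in place of code of your own. Each camera call takes 0.05 s, during which the arm holds its last target. There are 200 camera calls.

## Task

Seal three of the pop-lid canisters for the night by pressing the round button in the lid fully down with light fingertip taps: first the blue one, then the green one, then the yellow one. The red canister is still in use, so leave its button up. Press gently, do not pick up, tip or shift any canister, leave the saucer of nuts, gauge rod, screwdriver and mug where they are, and finish clear of it all.

Things in the scene. Friction and masses are not known exactly. Their poses are not given: they have to be found in the camera images.
- blue_canister: loose upright blue plastic canister, 92 mm across, with a white lid; the lid's top face is 130 mm above its origin; about 0.7 kg; origin at the centre of its underside, z up; to be sealed
- blue_button_top (a point): centre of the flat top of the round blue push button (38 mm across) in the middle of the blue canister's lid; the point moves down with the button; with the button fully up it is 150 mm above the canister's underside, fully down 138 mm
- blue_button (a joint): how far the blue button is pressed down, m: 0 fully up (top 20 mm above the lid), 0.012 fully down at its stop (top 8 mm above the lid). Past the stop the whole lid gives on its rubber seal, about 1 mm per 4 N, and springs back when let go. It resists with about 2.5 N of friction, has no spring, and stays where it is left; it starts 0 to 2 mm down
- green_canister: loose upright green plastic canister, 88 mm across, with a white lid; the lid's top face is 105 mm above its origin; about 0.7 kg; origin at the centre of its underside, z up; to be sealed
- green_button_top (a point): centre of the flat top of the round green push button (38 mm across) in the middle of the green canister's lid; the point moves down with the button; with the button fully up it is 125 mm above the canister's underside, fully down 113 mm
- green_button (a joint): how far the green button is pressed down, m: 0 fully up (top 20 mm above the lid), 0.012 fully down at its stop (top 8 mm above the lid). Past the stop the whole lid gives on its rubber seal, about 1 mm per 4 N, and springs back when let go. It resists with about 2.5 N of friction, has no spring, and stays where it is left; it starts 0 to 2 mm down
- yellow_canister: loose upright yellow plastic canister, 82 mm across, with a white lid; the lid's top face is 90 mm above its origin; about 0.7 kg; origin at the centre of its underside, z up; to be sealed
- yellow_button_top (a point): centre of the flat top of the round yellow push button (38 mm across) in the middle of the yellow canister's lid; the point moves down with the button; with the button fully up it is 110 mm above the canister's underside, fully down 98 mm
- yellow_button (a joint): how far the yellow button is pressed down, m: 0 fully up (top 20 mm above the lid), 0.012 fully down at its stop (top 8 mm above the lid). Past the stop the whole lid gives on its rubber seal, about 1 mm per 4 N, and springs back when let go. It resists with about 2.5 N of friction, has no spring, and stays where it is left; it starts 0 to 2 mm down
- red_canister: loose upright red plastic canister, 86 mm across, with a white lid; the lid's top face is 115 mm above its origin; about 0.7 kg; origin at the centre of its underside, z up; to be left alone with its button up
- red_button_top (a point): centre of the flat top of the round red push button (38 mm across) in the middle of the red canister's lid; the point moves down with the button; with the button fully up it is 135 mm above the canister's underside, fully down 123 mm
- red_button (a joint): how far the red button is pressed down, m: 0 fully up (top 20 mm above the lid), 0.012 fully down at its stop (top 8 mm above the lid). Past the stop the whole lid gives on its rubber seal, about 1 mm per 4 N, and springs back when let go. It resists with about 2.5 N of friction, has no spring, and stays where it is left; it starts 0 to 2 mm down
- saucer: loose white ceramic saucer, 124 mm across, 18 mm high, with three steel nuts in it; origin at the centre of its underside
- gauge_rod: loose aluminium gauge rod (dipstick) 360 mm long lying flat along its own x, orange ring handle at its -x end; origin at the underside, near mid-length; a fixed grey drawer unit 110 mm high stands beyond it, away from the work
- spoon_rest: fixed wooden spoon rest 240 x 100 x 26 mm, long side along x, with a screwdriver lying on it; origin at the centre of its underside
- screwdriver: loose screwdriver lying on the spoon rest along x, up to about 45 mm above the table; origin at its underside
- nut0: loose steel nut, 20 mm across, 8 mm high, lying in the saucer; origin at its underside
- nut1: loose steel nut, 20 mm across, 8 mm high, lying in the saucer; origin at its underside
- nut2: loose steel nut, 20 mm across, 8 mm high, lying in the saucer; origin at its underside
- mug: loose blue mug, 80 mm across, 92 mm high; origin at the centre of its underside

How it is judged:
By the outcome, as a careful person would: the job done as asked, in the order asked, and still so for the second after the job is handed in, with the robot touching nothing.
It also fails if it takes over 48 s, if anything falls off the work surface, if the arm or the gripper's body presses on something with over 40 N, if the wrist force passes 120 N, or if a joint passes its speed limit or range.

## Working session

There is one attempt and no reset: what is moved stays moved. The work goes in short steps, Python scripts to look and compute and a tool call to move; the robot and the scene stay as the last step left them, time stands still between calls to the robot, and variables do not carry over. Pictures are saved under pics/ and viewed, at most 10 in all, crops included, and the job is handed in when it is done.

Besides the shell and the picture viewer there is one more tool, called after "Emit:" as name(argument=value, ...), one argument or row to a line, values as JSON. move_arm: Moves the arm, as the interface text tells. Shifts and turns lie within -1 to 1; 1 stands for 25 mm of shift or 4 degrees of turn. Its arguments: {"type":"object","properties":{"motion":{"type":"array","items":{"type":"array"}},"grip_force":{"type":"number"}},"required":["motion"]}

```bash
mkdir -p pics; python3 - <<'E'
from workcell import *
import cv2
for n in("scene","top"):
    cv2.imwrite(f"pics/{n}0.png",grab_frame(n)); print(camera_info(n))
s=state(); print(s["time_s"],s["ee_pos"],s["ee_rot"],s["force"],s["gripper_width"])
E
```

```text
{'fx': 436.7052613870834, 'fy': 436.7052613870834, 'cx': 279.7717726260678, 'cy': 214.1441311086335, 'rvec': array([ 1.44878307,  2.19663126, -0.80678588]), 'tvec': array([ 223.03893093, -341.31718228, 1632.98624587])}
{'fx': 405.82959605753996, 'fy': 405.82959605753996, 'cx': 271.3593477733697, 'cy': 209.89882485578403, 'rvec': array([ 1.97567468, -2.240511  ,  0.24040758]), 'tvec': array([  63.35452564,  592.8835735 , 1181.98690423])}
0.1 [ 203.37961234 -537.35579266  213.19645806] [-1.79909182e+02 -1.25458531e-03  2.07300413e+01] [ 0.30642551 -0.86642635 -0.4306421 ] 91.13073339962128
```

View pics/scene0.png

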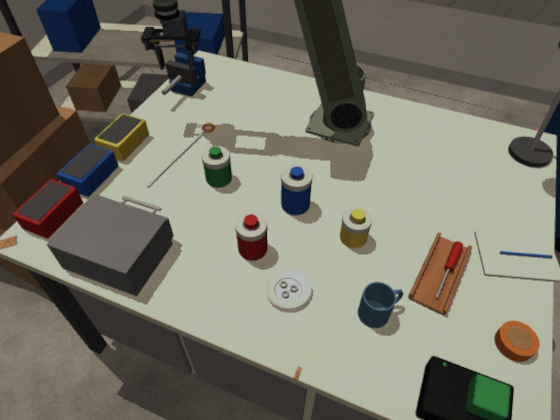

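View pics/top0.png

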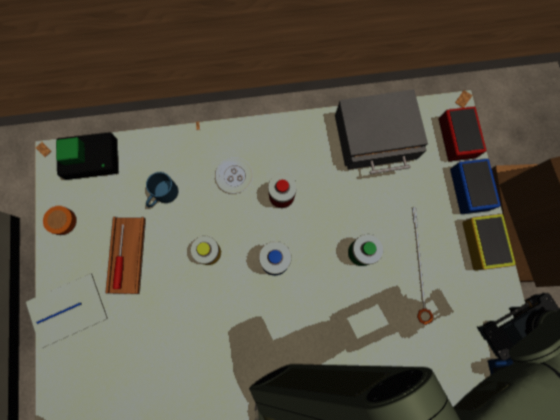

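The scene picture shows the buttons at blue (297,173), green (215,153), yellow (358,216) and red (251,222). In the top picture they are at blue (275,257), green (369,248), yellow (203,249) and red (282,186). I'll triangulate them next.

```bash
cat > h.py <<'E'
from workcell import *
import cv2, numpy as np
Z=dict(blue=149,green=124,yellow=109,red=134)
H=dict(blue=(105,130),green=(45,85),yellow=(22,36),red=(0,8))
P=dict(scene=dict(blue=(297,173),green=(215,153),yellow=(358,216),red=(251,222)),
       top=dict(blue=(275,257),green=(369,248),yellow=(203,249),red=(282,186)))
def cam(n):
    c=camera_info(n);K=np.array([[c['fx'],0,c['cx']],[0,c['fy'],c['cy']],[0,0,1]])
    R=cv2.Rodrigues(c['rvec'])[0];return K,R,c['tvec']
def blob(im,col,p,r=11):
    h=cv2.cvtColor(im,cv2.COLOR_BGR2HSV);a,b=H[col]
    m=cv2.inRange(h,(a,110,50),(b,255,255))
    if col=='red': m|=cv2.inRange(h,(172,110,50),(180,255,255))
    w=np.zeros_like(m);cv2.circle(w,p,r,255,-1);m&=w
    n,l,s,c=cv2.connectedComponentsWithStats(m)
    if n<2:return None
    i=1+np.argmax(s[1:,4]);return c[i],s[i]
def plane(n,p,z):
    K,R,t=cam(n);d=R.T@np.linalg.solve(K,[*p,1]);o=-R.T@t;return o+d*(z-o[2])/d[2]
def tri(ps,pt):
    M=[]
    for n in("scene","top"):
        K,R,t=cam(n);M.append(K@np.c_[R,t])
    X=cv2.triangulatePoints(*M,np.array(ps,float),np.array(pt,float)).ravel();return X[:3]/X[3]
E
python3 - <<'E'
from h import *
np.set_printoptions(precision=1,suppress=True)
I={n:cv2.imread(f"pics/{n}0.png") for n in P}
for c in Z:
    b={n:blob(I[n],c,P[n][c]) for n in P}
    print(c,*[(b[n][0],b[n][1],plane(n,b[n][0],Z[c])) for n in P],tri(b['scene'][0],b['top'][0]))
t=[cv2.resize(I[n][P[n][c][1]-24:P[n][c][1]+24,P[n][c][0]-24:P[n][c][0]+24],(190,190),interpolation=cv2.INTER_CUBIC) for n in P for c in Z]
cv2.imwrite("pics/crop.png",np.vstack([np.hstack(t[:4]),np.hstack(t[4:])]))
E
```

```text
blue (array([296.5, 172.4]), array([291, 167,  12,  12, 124], dtype=int32), array([456.3,   2.7, 149. ])) (array([274.7, 256.3]), array([268, 250,  14,  13, 136], dtype=int32), array([445. ,  -1.8, 149. ])) [446.   -1.5 138.3]
green (array([214.8, 150.7]), array([210, 147,  11,   8,  75], dtype=int32), array([ 442.8, -271.5,  124. ])) (array([369. , 247.8]), array([363, 242,  13,  12, 120], dtype=int32), array([ 438. , -273.1,  124. ])) [ 438.4 -274.3  119.5]
yellow (array([357.6, 215.2]), array([351, 209,  14,  14, 139], dtype=int32), array([507. , 204.3, 109. ])) (array([203. , 248.7]), array([197, 243,  13,  13, 136], dtype=int32), array([497.1, 200.7, 109. ])) [498.4 202.7  99. ]
red (array([250.6, 221.4]), array([244, 215,  14,  14, 162], dtype=int32), array([660.8, -45. , 134. ])) (array([282. , 185.5]), array([276, 180,  13,  12, 132], dtype=int32), array([649.8, -49.7, 134. ])) [652.7 -49.9 122.8]
```

View pics/crop.png

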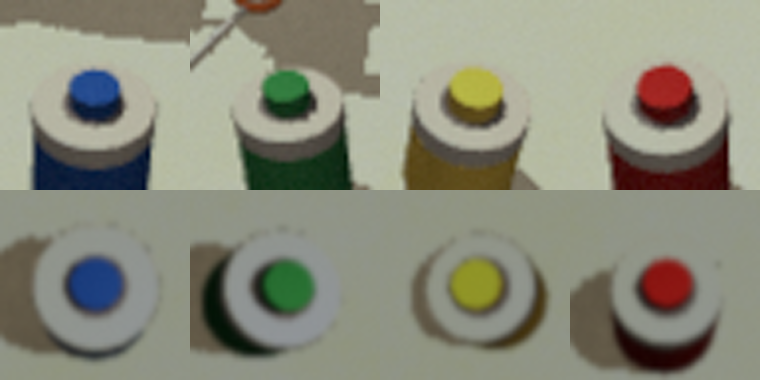

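Emit:
move_arm(
  motion=[
    [0,[0.2,0.5,0],[0,0,0]],
    [0,[0.45,1,0],[0,0,0]],
    [0,[0.45,1,0],[0,0,0]],
    [0,[0.45,1,0],[0,0,0]],
    [0,[0.45,1,0],[0,0,0]],
    [0,[0.45,1,0],[0,0,0]],
    [0,[0.45,1,0],[0,0,0]],
    [0,[0.45,1,0],[0,0,0]],
    [0,[0.45,1,0],[0,0,0]],
    [0,[0.45,1,0],[0,0,0]],
    [0,[0.45,1,0],[0,0,0]],
    [0,[0.45,1,0],[0,0,0]],
    [0,[0.45,1,0],[0,0,0]],
    [0,[0.45,1,0],[0,0,0]],
    [0,[0.45,1,0],[0,0,0]],
    [0,[0.45,1,0],[0,0,0]],
    [0,[0.45,1,0],[0,0,0]],
    [0,[0.45,1,0],[0,0,0]],
    [0,[0.45,1,0],[0,0,0]],
    [0,[0.45,1,0],[0,0,0]],
  ],
)

```text
time_s: 1.77
ee_pos: [421.7, -48.3, 213.9]
ee_rot: [-180.0, 0.0, 20.7]
force: [0.3, 0.5, -0.9]
gripper_width: 0.4
gripper_force: 0.0
```

Emit:
move_arm(
  motion=[
    [0,[0.5,0.9,0],[0,0,0]],
    [0,[0.46,0.8,0],[0,0,0]],
    [0,[0,0,-0.8],[0,0,0]],
    [0,[0,0,-0.8],[0,0,0]],
    [0,[0,0,-0.4],[0,0,0]],
    [0,[0,0,0],[0,0,0]],
    [0,[0,0,0],[0,0,0]],
  ],
)

```text
time_s: 2.35
ee_pos: [445.5, -7.3, 163.7]
ee_rot: [-180.0, 0.1, 20.8]
force: [0.8, -0.3, 0.6]
gripper_width: 0.5
gripper_force: 0.0
```

```bash
python3 - <<'E'
from h import *
t=[cv2.resize(grab_frame(n)[y-50:y+50,x-50:x+50],(400,400),interpolation=cv2.INTER_CUBIC) for n,(x,y) in dict(scene=(297,165),top=(275,257)).items()]
cv2.imwrite("pics/b1.png",np.hstack(t));print(state()["ee_pos"])
E
```

```text
[446.5804127   -7.63680464 164.81007959]
```

View pics/b1.png

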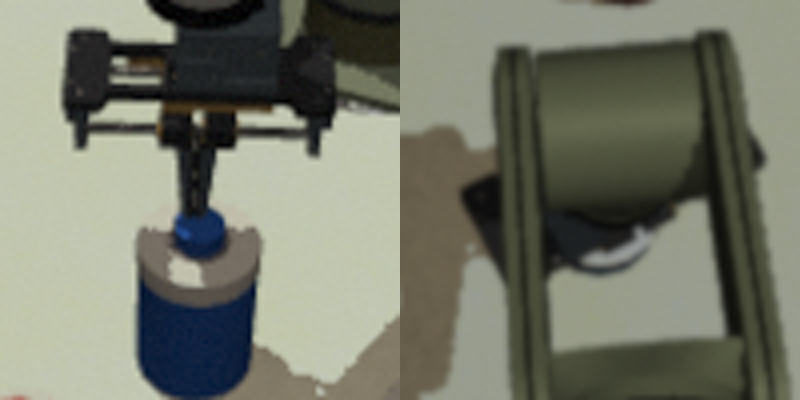

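The fingertip stands just above the blue button, slightly to its left in the scene crop at (196,215), so a +5 mm shift in y is needed. Then I'll press slowly and watch the force.

Emit:
move_arm(
  motion=[
    [0,[0,0.22,-0.2],[0,0,0]],
    [0,[0,0,-0.2],[0,0,0]],
    [0,[0,0,-0.16],[0,0,0]],
    [0,[0,0,-0.12],[0,0,0]],
    [0,[0,0,-0.12],[0,0,0]],
    [0,[0,0,0],[0,0,0]],
  ],
)

```text
time_s: 2.95
ee_pos: [446.1, -2.2, 143.6]
ee_rot: [-180.0, 0.0, 20.7]
force: [-0.1, 0.8, 1.6]
gripper_width: 0.3
gripper_force: 0.7
```

Emit:
move_arm(
  motion=[
    [0,[0,0,-0.12],[0,0,0]],
    [0,[0,0,-0.08],[0,0,0]],
    [0,[0,0,-0.04],[0,0,0]],
    [0,[0,0,0],[0,0,0]],
  ],
)

```text
time_s: 3.28
ee_pos: [446.3, -2.3, 137.8]
ee_rot: [-180.0, 0.0, 20.7]
force: [-0.1, 1.5, 1.4]
gripper_width: 0.5
gripper_force: 0.9
```

Emit:
move_arm(
  motion=[
    [0,[0,0,-0.04],[0,0,0]],
    [0,[0,0,-0.03],[0,0,0]],
    [0,[0,0,0],[0,0,0]],
  ],
)

```text
time_s: 3.53
ee_pos: [446.3, -2.3, 136.6]
ee_rot: [180.0, -0.0, 20.7]
force: [-1.7, 1.8, 6.3]
gripper_width: 0.7
gripper_force: 3.0
```

Emit:
move_arm(
  motion=[
    [0,[0,0,-0.02],[0,0,0]],
    [0,[0,0,0],[0,0,0]],
    [0,[0,0,0.2],[0,0,0]],
    [0,[0,0,0.6],[0,0,0]],
    [0,[0,0,0.8],[0,0,0]],
    [0,[0,-0.6,0],[0,0,0]],
    [0,[0,-1,0],[0,0,0]],
    [0,[0,-1,0],[0,0,0]],
    [0,[-0.04,-1,0],[0,0,0]],
    [0,[-0.04,-1,0],[0,0,0]],
    [0,[-0.04,-1,0],[0,0,0]],
    [0,[-0.04,-1,0],[0,0,0]],
    [0,[-0.04,-1,0],[0,0,0]],
    [0,[-0.04,-1,0],[0,0,0]],
    [0,[-0.04,-1,0],[0,0,0]],
    [0,[0,-1,0],[0,0,0]],
    [0,[0,-0.3,-0.3],[0,0,0]],
    [0,[0,0,-0.4],[0,0,0]],
    [0,[0,0,-0.1],[0,0,0]],
    [0,[0,0,0],[0,0,0]],
  ],
)

```text
time_s: 5.2
ee_pos: [438.2, -273.1, 154.0]
ee_rot: [-179.8, 0.1, 20.8]
force: [-0.5, -0.3, 0.0]
gripper_width: 0.2
gripper_force: 0.0
```

```bash
python3 - <<'E'
from h import *
s=grab_frame("scene");t_=grab_frame("top")
t=[cv2.resize(i[y-50:y+50,x-50:x+50],(260,260),interpolation=cv2.INTER_CUBIC) for i,(x,y) in ((s,(215,145)),(s,(297,180)),(t_,(275,257)))]
cv2.imwrite("pics/g1.png",np.hstack(t));print(state()["ee_pos"])
for n,i in(("top",t_),("scene",s)):
    b=blob(i,'blue',P[n]['blue']);print(b,plane(n,b[0],137))
E
```

```text
[ 439.16053495 -273.53788315  155.41079242]
(array([274.79844961, 256.58914729]), array([269, 251,  13,  12, 129], dtype=int32)) [445.50100809  -2.3331075  137.        ]
(array([296.48453608, 173.7628866 ]), array([291, 169,  12,  10,  97], dtype=int32)) [449.87470722   0.61002729 137.        ]
```

View pics/g1.png

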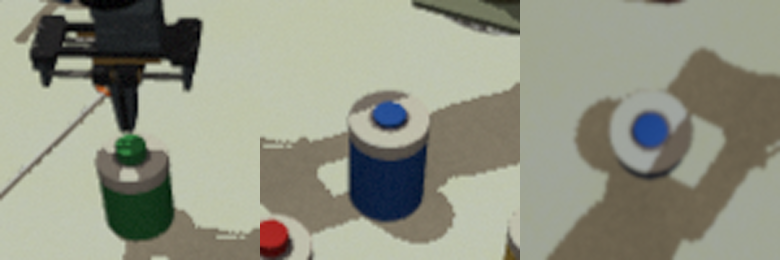

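The blue button is down and its canister hasn't moved. The tool is above the green button, at about (128,130) in the crop. Next I'll press green.

Emit:
move_arm(
  motion=[
    [0,[0.04,0,-0.4],[0,0,0]],
    [0,[0,0,-0.4],[0,0,0]],
    [0,[0,0,-0.3],[0,0,0]],
    [0,[0,0,-0.16],[0,0,0]],
    [0,[0,0,-0.12],[0,0,0]],
    [0,[0,0,-0.12],[0,0,0]],
    [0,[0,0,-0.1],[0,0,0]],
    [0,[0,0,-0.08],[0,0,0]],
    [0,[0,0,0],[0,0,0]],
  ],
)

```text
time_s: 6.05
ee_pos: [440.2, -274.7, 113.5]
ee_rot: [-180.0, 0.0, 20.7]
force: [-1.1, 1.8, 1.0]
gripper_width: 0.5
gripper_force: 0.8
```

Emit:
move_arm(
  motion=[
    [0,[0,0,-0.05],[0,0,0]],
    [0,[0,0,-0.04],[0,0,0]],
    [0,[0,0,0],[0,0,0]],
  ],
)

```text
time_s: 6.3
ee_pos: [440.4, -275.0, 111.9]
ee_rot: [180.0, -0.0, 20.7]
force: [-1.1, 0.6, 5.4]
gripper_width: 0.6
gripper_force: 2.5
```

Emit:
move_arm(
  motion=[
    [0,[0,0,-0.02],[0,0,0]],
    [0,[0,0,0],[0,0,0]],
    [0,[0,0,0.2],[0,0,0]],
    [0,[0,0,0.8],[0,0,0]],
    [0,[0,0,1],[0,0,0]],
    [0,[0,0.4,0.6],[0,0,0]],
    [0,[0.12,1,0],[0,0,0]],
    [0,[0.12,1,0],[0,0,0]],
    [0,[0.12,1,0],[0,0,0]],
    [0,[0.12,1,0],[0,0,0]],
    [0,[0.12,1,0],[0,0,0]],
    [0,[0.12,1,0],[0,0,0]],
    [0,[0.12,1,0],[0,0,0]],
    [0,[0.12,1,0],[0,0,0]],
    [0,[0.12,1,0],[0,0,0]],
    [0,[0.12,1,0],[0,0,0]],
    [0,[0.12,1,0],[0,0,0]],
    [0,[0.12,1,0],[0,0,0]],
    [0,[0.12,1,0],[0,0,0]],
    [0,[0.12,1,0],[0,0,0]],
  ],
)

```text
time_s: 7.97
ee_pos: [482.8, 86.4, 176.1]
ee_rot: [180.0, -0.1, 20.7]
force: [-0.4, -0.0, -0.4]
gripper_width: 0.5
gripper_force: 0.0
```

Emit:
move_arm(
  motion=[
    [0,[0.12,1,0],[0,0,0]],
    [0,[0.12,1,0],[0,0,0]],
    [0,[0.12,1,0],[0,0,0]],
    [0,[0.12,1,0],[0,0,0]],
    [0,[0,0.5,0],[0,0,0]],
    [0,[0,0,-0.6],[0,0,0]],
    [0,[0,0,-0.6],[0,0,0]],
    [0,[0,0,0],[0,0,0]],
    [0,[0,0,0],[0,0,0]],
  ],
)

```text
time_s: 8.72
ee_pos: [493.9, 197.2, 145.5]
ee_rot: [180.0, 0.1, 20.7]
force: [0.0, -0.1, 0.5]
gripper_width: 0.6
gripper_force: 0.0
```

```bash
python3 - <<'E'
from h import *
s=grab_frame("scene");t_=grab_frame("top")
t=[cv2.resize(i[y-50:y+50,x-50:x+50],(260,260),interpolation=cv2.INTER_CUBIC) for i,(x,y) in ((s,(357,205)),(s,(215,160)),(t_,(369,250)))]
cv2.imwrite("pics/y1.png",np.hstack(t));print(state()["ee_pos"])
b=blob(t_,'green',P['top']['green']);print(b,plane('top',b[0],112))
E
```

```text
[494.889925   197.48704161 146.79727726]
(array([368.54700855, 248.31623932]), array([363, 243,  12,  12, 117], dtype=int32)) [ 437.79838023 -274.54388811  112.        ]
```

View pics/y1.png

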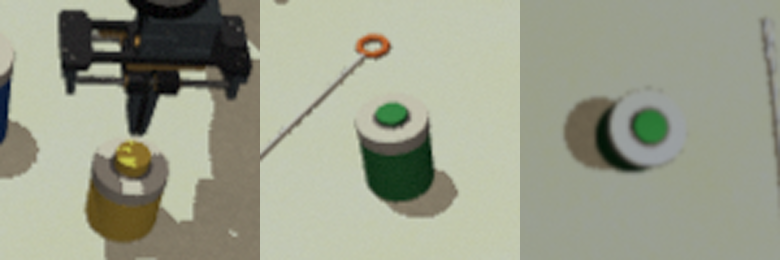

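The green button is down and its canister is in place. The tool is above yellow, which sits at (133,160) in the crop. I'll correct by +3 and +4 mm and press.

Emit:
move_arm(
  motion=[
    [0,[0.12,0.16,-0.3],[0,0,0]],
    [0,[0,0,-0.5],[0,0,0]],
    [0,[0,0,-0.4],[0,0,0]],
    [0,[0,0,-0.2],[0,0,0]],
    [0,[0,0,-0.14],[0,0,0]],
    [0,[0,0,-0.12],[0,0,0]],
    [0,[0,0,-0.1],[0,0,0]],
    [0,[0,0,-0.08],[0,0,0]],
    [0,[0,0,-0.06],[0,0,0]],
    [0,[0,0,0],[0,0,0]],
  ],
)

```text
time_s: 9.65
ee_pos: [497.2, 201.6, 98.4]
ee_rot: [180.0, 0.0, 20.7]
force: [-1.4, -1.1, 1.7]
gripper_width: 0.2
gripper_force: 0.9
```

Emit:
move_arm(
  motion=[
    [0,[0,0,-0.05],[0,0,0]],
    [0,[0,0,-0.03],[0,0,0]],
    [0,[0,0,0],[0,0,0]],
  ],
)

```text
time_s: 9.9
ee_pos: [497.5, 201.8, 96.9]
ee_rot: [180.0, -0.0, 20.7]
force: [-2.6, -0.2, 4.6]
gripper_width: 0.0
gripper_force: 2.5
```

Now a touch more, then up and back away from everything.

Emit:
move_arm(
  motion=[
    [0,[0,0,-0.03],[0,0,0]],
    [0,[0,0,0],[0,0,0]],
    [0,[0,0,0.2],[0,0,0]],
    [0,[0,0,0.8],[0,0,0]],
    [0,[0,0,1],[0,0,0]],
    [0,[0,0,1],[0,0,0]],
    [0,[0,0,1],[0,0,0]],
    [0,[0,0,1],[0,0,0]],
    [0,[-0.6,0.6,0.6],[0,0,0]],
    [0,[-0.6,0.6,0],[0,0,0]],
    [0,[-0.6,0.6,0],[0,0,0]],
    [0,[-0.6,0.6,0],[0,0,0]],
    [0,[-0.6,0.6,0],[0,0,0]],
    [0,[-0.6,0.6,0],[0,0,0]],
    [0,[-0.6,0.6,0],[0,0,0]],
    [0,[-0.6,0.6,0],[0,0,0]],
    [0,[0,0,0],[0,0,0]],
    [0,[0,0,0],[0,0,0]],
  ],
)

```text
time_s: 11.4
ee_pos: [377.2, 322.3, 235.8]
ee_rot: [180.0, -0.1, 20.8]
force: [0.6, -0.4, -0.6]
gripper_width: 0.4
gripper_force: 0.0
```

```bash
python3 - <<'E'
from h import *
s=grab_frame("scene");t_=grab_frame("top");print(state()["ee_pos"],state()["force"])
cv2.imwrite("pics/end.png",cv2.resize(s[110:330,130:430],(800,587),interpolation=cv2.INTER_CUBIC))
for c in Z:
    b=blob(t_,c,P['top'][c]); print(c,b and b[0])
E
```

```text
[377.92455489 321.46868014 235.7733885 ] [-0.12147     0.09443401  0.03195466]
blue [274.82307692 256.54615385]
green [368.50847458 248.34745763]
yellow [203.53383459 248.87218045]
red [281.95419847 185.48091603]
```

View pics/end.png

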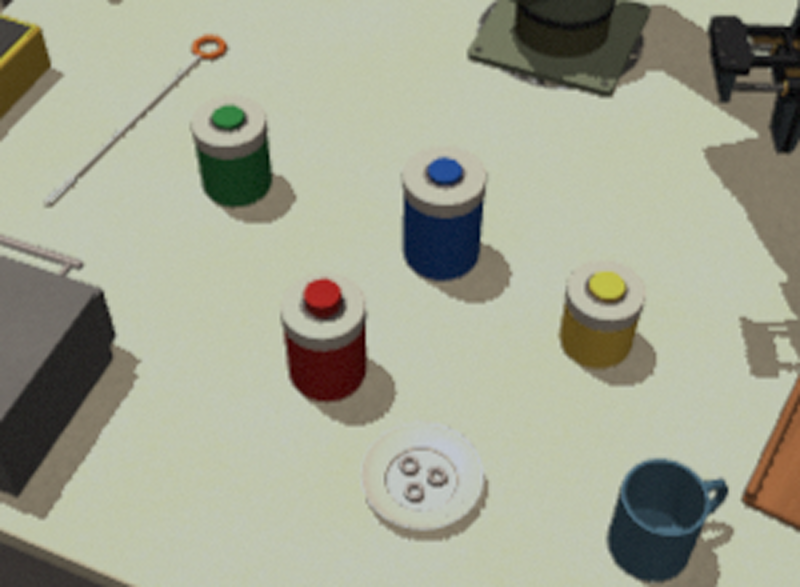

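The buttons on blue (445,172), green (228,118) and yellow (607,287) are all down. Red (323,297) is still up, nothing else has moved, and the arm is clear.

```bash
python3 -c "
from workcell import *
print(job_done())"
```

```text
the job is handed in; nothing more can be done
None
```

I pressed the blue, green and yellow buttons fully down in that order with light taps (6.3 N was the highest reading), left red up, moved the arm clear, and handed the job in at about 11.5 s; the final pictures show nothing shifted.

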